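Spring a union into the leak-test cradle

TASK

Load the longer of the two straight brass unions into the leak-test cradle: nose first under the portal, press the sprung carriage back with it, then lower its tail in front of the tail wall so that the spring clamps it lying flat on the rail. Then swing the hinged hold-down arm fully over onto the union's tail and let go; do not push the other two brass fittings about.

Things in the scene. Friction and masses are not known exactly. Their poses are not given: they have to be found in the camera images.
- cradle: leak-test cradle of grey and bare metal, fixed to the bench. Origin on the bench under the middle of the seat; y is its long axis and points to the sprung carriage, x across, z up; all mm below are in this frame. Base plate x +-35, y -77 to 89, top z 10. Spring end block y 71 to 84, top z 53, brass stub to y 100. Hinge lugs of the arm x +-13 to 18, y -61 to -49, top z 71
- seat (a point): middle of the clamped place, on top of the seat rail at the cradle's (0, 0, 30). The rail is 12 wide, y -42 to 52, flat; the union lies on it along y. The union cannot go in level: it enters nose (+y end) down, tilted 25 to 45 degrees, the nose pushing the carriage 14 to 18 mm back, and is then levelled and let back onto the wall
- tail_wall (a point): middle of the tail wall's upper inner edge (0, -34, 62). The wall is 38 wide, y -44 to -34, top z 62; the union's tail bears on its face y = -34. In front of it two cheeks, inner faces x = +-14, y -34 to -22, top z 45
- portal (a point): middle of the lower near edge of the portal's bar (0, 29, 58), under which the nose goes. Portal y 29 to 41, opening between its posts x = +-17, underside of the bar z 58, top z 63
- carriage (a joint): sprung carriage, slides along the cradle's +y through the portal: 0 at rest, 0.024 m fully back. Spring force 2.6 N at 0 rising to 8 N at 0.024 m. With the union clamped it reads about 0.010
- carriage_face (a point): middle of the carriage's flat rubber face (22 wide, 21 high, z 31 to 53 in the cradle's frame) that the union's nose presses; at rest at y = 23, so the gap to the tail wall is 57 mm
- hold_down (a joint): hold-down arm of bare steel, hinged at the cradle's y = -55, z = 66 about its x axis: 0 closed, lying level forward over the union's tail with its rubber foot 2 mm above it; 1.57 upright; starts leaned back, at rest on its stop at 2.15. Swings freely: once pushed forward past upright it falls shut by itself
- hold_down_tip (a point): end of the hold-down arm (20 wide, 5 thick), 42 mm from the hinge
- long_union_mid (a point): middle of the longer straight brass union (hexagonal tube fitting without a side branch), 67 long (its own y axis), 22 across in x, 19 high as it lies, 54 g; lies on the bench; either end may be the nose
- short_union: the shorter straight brass union, 56 long (y) x 18 x 16 high, origin in the middle of its underside; not to be moved
- tee: brass tee fitting with a side branch, 67 long (y) x 40 x 19 high, origin in the middle of its underside; not to be moved
- long_union: the same longer union; origin in the middle of its underside, axes as above. When moving to it, keep the arm clear of the tall white instrument at the robot's right (x 0.43 to 0.88, y -0.44 to -0.85, 560 mm high) and of the stiff hose from its front (x 0.25 to 0.43, y about -0.5 to -0.6, up to z 0.3): leave that side inwards, close to the robot's base
Not all that is in view belongs to the job. Leave any pink or purple look-alike of the long_union alone.

How it is judged:
On the way, in this order (a step that is already met when the one before it is completed fails the run):
1. the longer union lies clamped on the rail between carriage and tail wall (x of long_union_mid in the frame of cradle between -0.006 and 0.006 m and y of long_union_mid in the frame of cradle between -0.0045 and 0.0045 m and z of long_union_mid in the frame of cradle between 0.036 and 0.0435 m and angle between the y axis of long_union_mid and the y axis of cradle, either way round below 0.12 rad and value of joint carriage above 0.006 m), for 0.2 s.
2. the hold-down arm is swung shut over it (value of joint hold_down below 0.1 rad), for 0.2 s.
At the end, for the whole second after the job is handed in: The longer union lies at rest on the seat rail, its middle within 6 mm across, within about 4 mm along and 4 mm in height of the clamped place (tail on the wall), in line with the cradle within 0.12 rad, the carriage held pressed back by it (6 to 14.5 mm), and the hold-down arm shut (under 0.1 rad) (x of long_union_mid in the frame of cradle between -0.006 and 0.006 m and y of long_union_mid in the frame of cradle between -0.0045 and 0.0035 m and z of long_union_mid in the frame of cradle between 0.036 and 0.0435 m and angle between the y axis of long_union_mid and the y axis of cradle, either way round below 0.12 rad and value of joint carriage between 0.006 and 0.0145 m and value of joint hold_down below 0.1 rad and linear speed of long_union below 0.01 m/s); the robot touches nothing.
It fails at once if the shorter union or the tee is pushed more than 30 mm from its place (distance of any of short_union, tee from where it was at the start of the episode above 0.03 m).
It also fails if it takes over 48 s, if anything falls off the work surface, if the arm or the gripper's body presses on something with over 40 N, if the wrist force passes 120 N, or if a joint passes its speed limit or range.

ROBOT

A 6-joint arm with a two-finger parallel gripper is mounted at the origin on a cart in front of the work surface, level with it; the furniture and walls round the work are solid. World frame = base frame: x ahead of the robot, y to its left, z up, the work surface at z = 0. Lengths are in m, angles in rad, forces in N, time in s.
With the tool pointing down it reaches from about 0.2 to 0.875 m from the base axis. Payload 3.4 kg.
Tool frame: the origin (TCP) lies between the finger pads; the fingertips stand 25 mm ahead of it and the grasp point (between the pads) lies 6 mm ahead of it (r.nose_length is the z of the fingertips in the tool frame, in m); z points along the fingers, y is the line along which they close (so a half turn about z gives the same grasp; the last joint's range is limited). The gripper opens to 94 mm and grips with 3 to 60 N. Pads are 16 mm wide; open, the fingers measure 119 mm over their backs; the gripper's body (75 mm by 177 mm) begins 78 mm behind the grasp point.
Start: joints at [1.185, 0.276, 1.505, -0, 1.361, -0.121], TCP at [0.151, 0.555, 0.23] pointing down, gripper open.
Joint ranges: [-2.89, 2.89], [-0.75, 2.08], [0.22, 2.7], [-1.18, 4.32], [0.11, 2.71], [-2.7, 2.7]. Speed limits (rad/s): [2.57, 2.57, 3.14, 3.14, 3.14, 3.14].

INTERFACE

Orientations are given as a unit quaternion [w, x, y, z].
In Python, from plant import r, gripper_to, inverse_kinematics, vision, models, telemetry gives the robot as it stands. Calls block until the motion is done:
- r.move_to(position, orientation): joint-space move of the TCP to a pose.
- r.move_l(position, rot=None, vel=0.15, guard=None): straight line of the TCP; rot=None keeps the orientation; vel is the mean speed in m/s. With guard (N) it stops when the force on the tool has changed by that much, and returns True; else False.
- r.movej(angles): joint-space move.
- gripper_to(opening, f_grip=None): finger opening in m; f_grip is the grip in N (None keeps the last); returns when the fingers have stopped.
- r.hold(seconds).
- inverse_kinematics(position, orientation): joint angles nearest the present ones, or None.
- vision.snapshot(name): name is "scene" or "top"; returns the picture (400x640x3 uint8, red, green, blue); there is no depth.
- vision.get_calibration(name): a dict with "fx", "fy", "cx", "cy" (pixels), "position" and "orientation" of the camera in the world. Camera axes: x right, y down, z forward; pixel columns grow to the right and rows downward; lengths in m; the calibration is good to about 2 mm. A picture is of the moment at which its call begins. get_calibration takes no time and is no camera call.
A pose or a line that the arm cannot do raises r.PlanningError and nothing moves.
- r.sign_off(): hands the job in; it is judged then, once.
Trained networks look in the newest picture that a camera, given by its name, has taken for a name from the list of things; names that differ only in an ending like _2 or _b are one class to them, and where a whole thing is asked for, a point or a joint stands for the part that bears it (a point fixed in the world has none). Each returns a list of dicts, best first, with "score" (0 to 1); they miss things now and then, are a little off and sometimes report something else, mostly with a low value. They report only what shows in the picture. A call takes as long as a camera call. They do not tell look-alikes from the thing itself.
- models.boxes_of(thing, camera): "at" ([x, y, z] in m, in world coordinates, good to about 4 mm: the middle of the surface that is visible of it).
- models.regions_of(thing, camera): "pixels" (400x640 bool, what is visible of it).
- models.mark_of(thing, camera): "at" ([x, y, z] in m, in world coordinates, good to about 4 mm: a listed point, or the origin of a listed thing).
Readings, each from a call of its own:
- telemetry.current_t(): time.
- telemetry.current_joints(): joint angles.
- telemetry.current_dq(): joint speeds.
- telemetry.current_joint_efforts(): joint torques, N m.
- telemetry.current_ee_pos(): TCP position.
- telemetry.current_tool_rot(): TCP orientation.
- telemetry.current_wrist_force(): force on the tool from outside, world axes, zero at the start.
- telemetry.current_torque(): the same for the moment, N m.
- telemetry.current_opening(): finger opening in m.
- telemetry.current_finger_force(): force on a finger pad.
Only numpy, scipy, OpenCV 4.12 (cv2) and the standard library are available. Lean on these libraries where they do the work, as an engineer would, in place of code of your own. Each camera call takes 0.05 s, during which the arm holds its last target. There are 200 camera calls.

## Working session

There is one attempt and no reset: what is moved stays moved. The work goes in short steps, each a Python script; the robot and the scene stay as the last script left them, time stands still between calls to the robot, and variables do not carry over. Pictures are saved under pics/ and viewed, at most 10 in all, crops included, and the job is handed in when it is done.

```bash
ls; mkdir -p pics
python3 - <<'E'
from plant import r,vision,models,telemetry
import cv2,numpy as np
for c in ("scene","top"):
    im=vision.snapshot(c); cv2.imwrite(f"pics/{c}0.png",im[:,:,::-1])
    k=vision.get_calibration(c); print(c,k)
    for t in ("cradle","seat","tail_wall","portal","carriage_face","hold_down_tip","long_union_mid","long_union","short_union","tee"):
        print(t,[(np.round(d["at"],4).tolist(),round(d["score"],2)) for d in models.mark_of(t,c)])
print(telemetry.current_t(),r.nose_length)
E
```

```text
pics
scene {'fx': 448.73943440514455, 'fy': 448.73943440514455, 'cx': 314.3224603779082, 'cy': 198.18756372622542, 'position': array([0.02478815, 0.5128693 , 0.5879285 ]), 'orientation': array([ 0.17839605, -0.34523105,  0.82383236, -0.41266283])}
cradle [([0.5052, -0.0498, 0.0003], 0.95)]
seat [([0.5008, -0.047, 0.0281], 0.72)]
tail_wall [([0.5084, -0.085, 0.0646], 0.57)]
portal [([0.4946, -0.0222, 0.0584], 0.84)]
carriage_face [([0.497, -0.0256, 0.0431], 0.49)]
hold_down_tip [([0.6432, 0.1376, -0.0011], 0.75), ([0.5188, -0.1279, 0.1041], 0.71)]
long_union_mid [([0.5319, 0.1657, 0.0086], 0.86), ([0.5148, 0.2667, 0.0069], 0.64), ([0.6112, 0.2477, 0.0093], 0.59), ([0.4954, -0.0233, 0.0585], 0.41)]
long_union [([0.5339, 0.1636, 0.0018], 0.86), ([0.5102, 0.2653, 0.0066], 0.82), ([0.6088, 0.2513, 0.0018], 0.74), ([0.6207, 0.026, -0.0018], 0.53)]
short_union [([0.6449, 0.1405, 0.0045], 0.5)]
tee [([0.4163, 0.1879, 0.0004], 0.9)]
top {'fx': 373.9480926615445, 'fy': 373.9480926615445, 'cx': 319.0253494997649, 'cy': 202.61344065995107, 'position': array([0.44260401, 0.07388391, 0.92940884]), 'orientation': array([ 0.02441981, -0.69880947,  0.71408574, -0.03391989])}
cradle [([0.5037, -0.045, -0.0007], 0.82)]
seat [([0.5012, -0.049, 0.0278], 0.85)]
tail_wall [([0.5096, -0.0817, 0.0626], 0.66)]
portal [([0.4956, -0.0223, 0.0577], 0.67), ([0.5045, -0.0463, -0.0007], 0.51)]
carriage_face [([0.4981, -0.0265, 0.0383], 0.42)]
hold_down_tip [([0.5168, -0.1277, 0.1005], 0.65)]
long_union_mid [([0.608, 0.249, 0.0067], 0.71), ([0.5086, 0.2684, 0.0068], 0.54), ([0.5321, 0.1612, 0.0061], 0.5), ([0.618, 0.0278, 0.006], 0.47)]
long_union [([0.5067, 0.2716, 0.0033], 0.75), ([0.5318, 0.1645, 0.0013], 0.67), ([0.6158, 0.2528, 0.0017], 0.64), ([0.6209, 0.0323, 0.0029], 0.59), ([0.502, -0.0218, 0.0546], 0.54)]
short_union [([0.645, 0.139, -0.0022], 0.52)]
tee [([0.4157, 0.1905, -0.0052], 0.71)]
1.1 0.025
```

View images.

View pics/scene0.png

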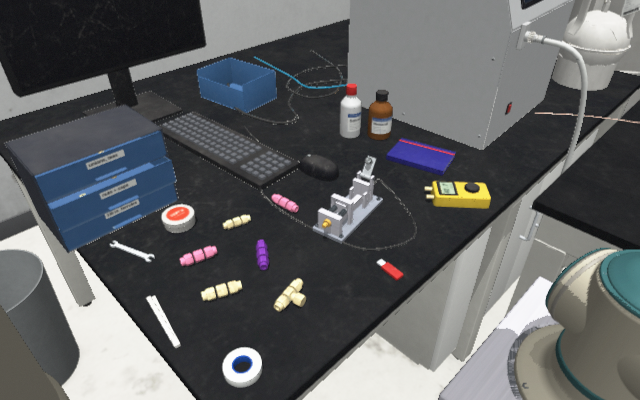

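View pics/top0.png

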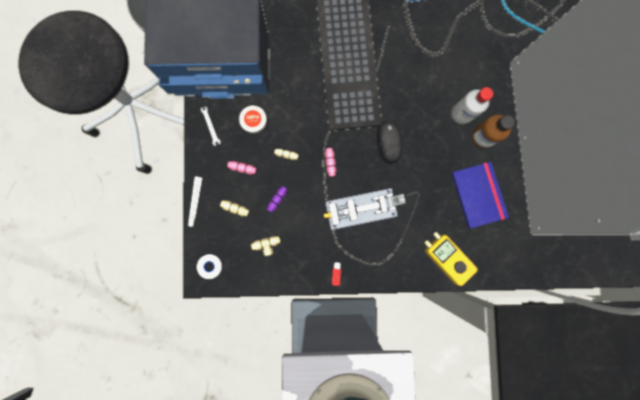

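The scene picture shows the brass long union at (221,290), the short one at (237,222), the tee at (290,295) and the cradle at (350,205), with pink and purple look-alikes around them. The top view matches: long union (234,208), short (286,154), tee (266,245), cradle (362,208).

Next I fit the cradle and union poses from repeated marks and check them with an overlay.

```bash
cat > h.py <<'E'
import numpy as np,cv2
from scipy.spatial.transform import Rotation as R
from scipy.optimize import least_squares
from plant import r,gripper_to,inverse_kinematics,vision,models,telemetry
def cam(c):
    k=vision.get_calibration(c); q=k["orientation"]
    return k,R.from_quat([q[1],q[2],q[3],q[0]]).as_matrix()
def proj(c,P):
    k,M=cam(c); p=(np.atleast_2d(P)-k["position"])@M
    return np.c_[k["fx"]*p[:,0]/p[:,2]+k["cx"],k["fy"]*p[:,1]/p[:,2]+k["cy"]]
def plane(c,uv,z):
    k,M=cam(c); uv=np.atleast_2d(uv)
    d=np.c_[(uv[:,0]-k["cx"])/k["fx"],(uv[:,1]-k["cy"])/k["fy"],np.ones(len(uv))]@M.T
    return k["position"]+d*((z-k["position"][2])/d[:,2])[:,None]
def W(p,P):  # p=(x,y,yaw) -> world
    return np.atleast_2d(P)@R.from_euler('z',p[2]).as_matrix().T+[p[0],p[1],0]
E
cat > loc.py <<'E'
from h import *
ref={"cradle":(0,0,0),"seat":(0,0,.03),"tail_wall":(0,-.034,.062),"portal":(0,.029,.058),"carriage_face":(0,.023,.042),
"hold_down_tip":(0,-.055+.042*np.cos(2.15),.066+.042*np.sin(2.15))}
A=[];B=[];C=[]
ims={}
for c in ("scene","top"):
    for n in range(4):
        ims[c]=vision.snapshot(c)
        for t,p in ref.items():
            for d in models.mark_of(t,c)[:2]:
                if np.hypot(d["at"][0]-.505,d["at"][1]+.06)<.1 and np.linalg.norm(d["at"]-(W([.504,-.048,.22],p)[0]))<.02:
                    A.append(p);B.append(d["at"]);C.append(c);break
A=np.array(A);B=np.array(B);C=np.array(C)
for s in (C=="scene",C=="top",C!=""):
    f=least_squares(lambda p:(W(p,A[s])-B[s])[:,:2].ravel()*1e3,[.5,-.05,.2],loss="soft_l1",f_scale=3)
    print("cradle",np.round(f.x,4),s.sum(),np.std(f.fun),"dz",np.mean(B[s]-A[s],0)[2])
p=f.x; np.save("cradle.npy",p)
box=lambda x0,x1,y0,y1,z:np.array([(x0,y0,z),(x1,y0,z),(x1,y1,z),(x0,y1,z)])/1e3
boxes=[box(-35,35,-77,89,10),box(-6,6,-42,52,30),box(-19,19,-44,-34,62),box(-17,17,29,41,63),box(-17.5,17.5,71,84,53)]
uv={}
for c,u0,v0 in (("scene",300,140),("top",310,170)):
    K=6; cr=cv2.resize(ims[c][v0:v0+95,u0:u0+(110)],None,fx=K,fy=K,interpolation=cv2.INTER_CUBIC)[:,:,::-1].copy()
    for b,col in zip(boxes,[(0,0,255),(0,255,255),(0,255,0),(255,0,255),(255,128,0)]):
        q=((proj(c,W(p,b))-[u0,v0]+.5)*K).astype(int); cv2.polylines(cr,[q],True,col,1)
    cv2.imwrite(f"pics/ov_{c}.png",cr)
# union
hints={"scene":(221,290),"top":(234,208)}
cen={}
for c,h in hints.items():
    g=[d for d in models.regions_of("long_union",c) if cv2.dilate(d["pixels"].astype(np.uint8),np.ones((3,3)))[h[1],h[0]]]
    for d in g[:1]:
        m=d["pixels"].astype(np.uint8); ys,xs=np.nonzero(m); mu=np.c_[xs,ys].mean(0)
        P=plane(c,np.c_[xs,ys],.0095)[:,:2]; Q=P-P.mean(0)
        w,v=np.linalg.eigh(Q.T@Q); a=v[:,1]; t=Q@a; s=Q@v[:,0]
        print(c,len(g),d["score"],m.sum(),"cen",P.mean(0),"yaw of y-axis",np.degrees(np.arctan2(-a[0],a[1])),"len",np.ptp(t),"wid",np.ptp(s))
        cen[c]=mu
def tri(cen):
    S=np.zeros((3,3));b=np.zeros(3)
    for c,u in cen.items():
        k,M=cam(c); d=M@[(u[0]-k["cx"])/k["fx"],(u[1]-k["cy"])/k["fy"],1]; d/=np.linalg.norm(d); N=np.eye(3)-np.outer(d,d); S+=N;b+=N@k["position"]
    return np.linalg.solve(S,b)
print("union tri",tri(cen))
U=[]
for c in hints:
    for n in range(3):
        vision.snapshot(c)
        for d in models.mark_of("long_union_mid",c):
            if np.hypot(d["at"][0]-.51,d["at"][1]-.267)<.03: U.append(d["at"])
print(np.round(U,4).tolist(),np.mean(U,0)); print(telemetry.current_t())
E
python3 loc.py
```

```text
cradle [ 0.5029 -0.0494  0.2148] 24 2.5600054303277564 dz 0.0002583751310771827
cradle [ 0.5037 -0.0495  0.1843] 24 2.280982157471441 dz -0.0005999582022561507
cradle [ 0.5034 -0.0494  0.199 ] 48 2.454774777387255 dz -0.00017079153558948398
scene 1 0.57 422 cen [0.50947905 0.26613523] yaw of y-axis -20.96678283058637 len 0.0675461448441331 wid 0.028605339677222685
top 1 0.71 239 cen [0.50989313 0.26726808] yaw of y-axis -20.724577395402353 len 0.07104291080573175 wid 0.0232244470974058
union tri [0.50954073 0.26678472 0.00990142]
[[0.51, 0.2685, 0.0091], [0.5139, 0.2684, 0.0109], [0.5123, 0.2695, 0.0098], [0.5082, 0.2667, 0.0081], [0.5082, 0.2672, 0.0097], [0.5077, 0.2675, 0.0088]] [0.51005    0.26796667 0.0094    ]
4.6
```

View pics/ov_scene.png

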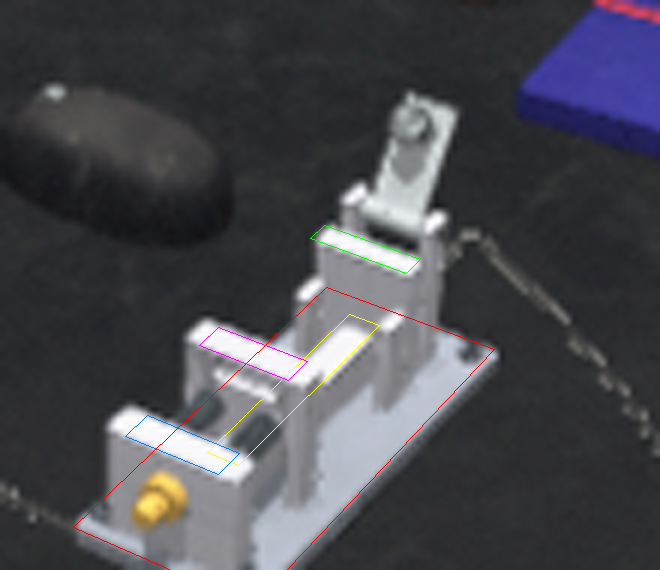

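View pics/ov_top.png

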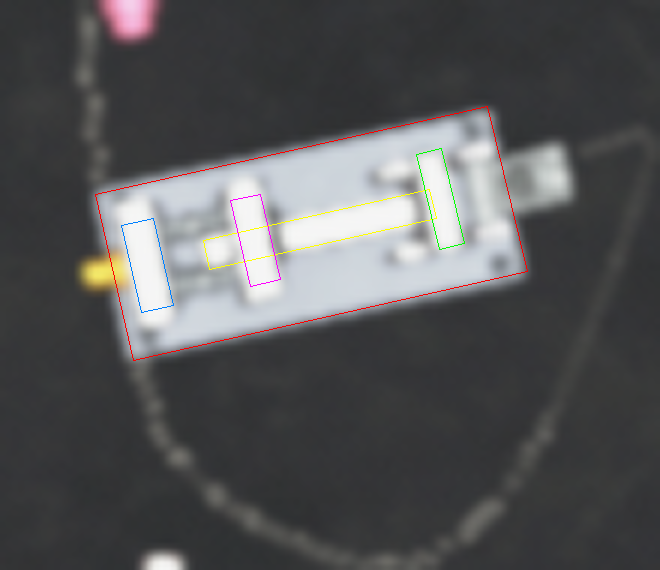

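The overlay agrees within about 1 pixel in both views: plate corners at (497,350) in the scene crop, and (97,194) and (527,271) in the top crop. I'll refine the yaw with a subpixel fit of the plate and rail edges.

```bash
cat > ref.py <<'E'
from h import *
from scipy.ndimage import map_coordinates
def run(c,segs,p):
    im=cv2.imread(f"pics/{c}0.png").astype(float).mean(2)
    for it in range(4):
        pts=[];off=[]
        for a,b,n in segs:
            for t in np.linspace(0,1,25):
                P=(np.array(a)*(1-t)+np.array(b)*t)/1e3; s=np.linspace(-8,8,65)/1e3
                q=proj(c,W(p,P+s[:,None]*np.array(n)))
                v=map_coordinates(im,[q[:,1],q[:,0]],order=1); g=np.abs(np.gradient(v)); g[g<.4*g.max()]=0
                if np.ptp(v)>40:
                    pts.append((P,np.array(n)));off.append((g*s).sum()/g.sum())
        off=np.array(off)*1e3
        def f(d):
            p2=p+d*[1e-3,1e-3,1e-2]
            return [((W(p2,P)-W(p,P))[0]@(W([0,0,p[2]],n)[0]))*1e3-o for (P,n),o in zip(pts,off)]
        s=least_squares(f,[0,0,0],loss="soft_l1",f_scale=.7); p=p+s.x*[1e-3,1e-3,1e-2]
    print(c,np.round(p,4),len(off),"med res",np.median(np.abs(s.fun))); return p
p=np.load("cradle.npy")
X=(1,0,0);Y=(0,1,0)
a=run("top",[((-35,-70,10),(-35,80,10),X),((35,-70,10),(35,80,10),X),((-30,89,10),(-8,89,10),Y),((12,89,10),(30,89,10),Y),((-30,-77,10),(-15,-77,10),Y),((15,-77,10),(30,-77,10),Y)],p)
b=run("top",[((-6,-18,30),(-6,25,30),X),((6,-18,30),(6,25,30),X),((-15,-34,62),(15,-34,62),Y)],p)
c=run("scene",[((-35,-70,10),(-35,50,10),X),((-30,-77,10),(0,-77,10),Y),((-35,-70,0),(-35,50,0),X)],p)
d=run("scene",[((35,-70,10),(35,-30,10),X),((35,60,10),(35,85,10),X),((30,-77,10),(-30,-77,10),Y)],p)
E
python3 ref.py
```

```text
top [ 0.5029 -0.0492  0.1827] 150 med res 0.49407236887417794
top [ 0.5023 -0.0459  0.149 ] 35 med res 0.38791387695380003
scene [ 0.5053 -0.0497  0.1698] 70 med res 2.6395111926207893
scene [ 0.5037 -0.0496  0.1993] 60 med res 1.462654219072295
```

```bash
cat >> h.py <<'E'
CR=np.array([.5031,-.0493,.187]); UN=np.array([.5098,.2671,np.radians(-20.9)])
S=1; GY=-.003; GZ=.018
def quat(M): q=R.from_matrix(M).as_quat(); return [q[3],q[0],q[1],q[2]]
def tcp(fr,c,th,gy=None):   # union centre c (frame fr, m), nose-down tilt th deg -> TCP pose
    gy=GY if gy is None else gy
    B=R.from_euler('z',fr[2]).as_matrix(); T=R.from_euler('x',-th,degrees=True).as_matrix()
    Mt=np.array([[0,S,0],[S,0,0],[0,0,-1.]])
    return W(fr,np.array(c)+T@[0,gy,GZ])[0],quat(B@T@Mt)
def nose(ty,bz,th,x=0):  # mm
    s,c=np.sin(np.radians(th)),np.cos(np.radians(th))
    return tcp(CR,np.array([x,ty-33.5*c-9.5*s,bz+33.5*s+9.5*c])/1e3,th)
E
python3 - <<'E'
import h
from h import *
for s in (1,-1):
    h.S=s
    for flip in (0,np.pi):
        u=UN+[0,0,flip]
        L=[tcp(u,(0,0,.0095+.1),0),tcp(u,(0,0,.0095),0),nose(15,100,38),nose(20,33,38),nose(40,31.5,38),nose(40,31.5,0),nose(34,30,0)]
        print(s,flip)
        for l in L:
            j=inverse_kinematics(*l); print("  ",None if j is None else np.round(j,2))
E
```

```text
1 0
   [ 0.36  0.35  1.67 -0.    1.13  0.72]
   [ 0.36  0.46  1.79 -0.    0.9   0.72]
   [ 0.2   0.31  1.92 -0.78  1.07  0.45]
   [ 0.21  0.4   2.   -0.85  0.96  0.6 ]
   [ 0.25  0.41  1.99 -0.83  0.98  0.62]
   [-0.23  0.33  1.9  -0.    0.91 -0.42]
   [-0.24  0.34  1.9  -0.    0.9  -0.43]
1 3.141592653589793
   [ 0.37  0.35  1.66 -0.    1.13 -2.41]
   [ 0.37  0.46  1.78 -0.    0.9  -2.41]
   [ 0.2   0.31  1.92 -0.78  1.07  0.45]
   [ 0.21  0.4   2.   -0.85  0.96  0.6 ]
   [ 0.25  0.41  1.99 -0.83  0.98  0.62]
   [-0.23  0.33  1.9  -0.    0.91 -0.42]
   [-0.24  0.34  1.9  -0.    0.9  -0.43]
-1 0
   [ 0.36  0.35  1.67 -0.    1.13 -2.42]
   [ 0.36  0.46  1.79 -0.    0.9  -2.42]
   [ 0.2   0.31  1.92 -0.78  1.07 -2.69]
   [ 0.21  0.4   2.   -0.85  0.96 -2.54]
   [ 0.25  0.41  1.99 -0.83  0.98 -2.52]
   None
   None
-1 3.141592653589793
   [ 0.37  0.35  1.66 -0.    1.13  0.73]
   [ 0.37  0.46  1.78 -0.    0.9   0.73]
   [ 0.2   0.31  1.92 -0.78  1.07 -2.69]
   [ 0.21  0.4   2.   -0.85  0.96 -2.54]
   [ 0.25  0.41  1.99 -0.83  0.98 -2.52]
   None
   None
```

Run:
```python
from h import *
gripper_to(.05)
r.move_to(*tcp(UN,(0,0,.0095+.07),0))
p,q=tcp(UN,(0,0,.0095),0)
print("hit",r.move_l(p,q,vel=.1,guard=12))
gripper_to(.0,f_grip=50)
print(telemetry.current_opening(),telemetry.current_finger_force(),telemetry.current_ee_pos(),p)
r.move_l(p+[0,0,.09],vel=.2)
r.move_to(*nose(15,95,38))
print(telemetry.current_opening(),telemetry.current_t(),telemetry.current_wrist_force())
for c,u0,v0 in (("scene",250,80),("top",300,140)):
    im=vision.snapshot(c)
    cv2.imwrite(f"pics/g_{c}.png",cv2.resize(im[v0:v0+140,u0:u0+180],None,fx=4,fy=4,interpolation=cv2.INTER_CUBIC)[:,:,::-1])
```

```text
hit False
0.019126846177469407 49.99785169959068 [0.50887735 0.26431614 0.02779624] [0.50872979 0.26429739 0.0275    ]
0.019134037000107712 10.475 [ 0.71937501  0.20343872 -0.69490312]
```

View pics/g_scene.png

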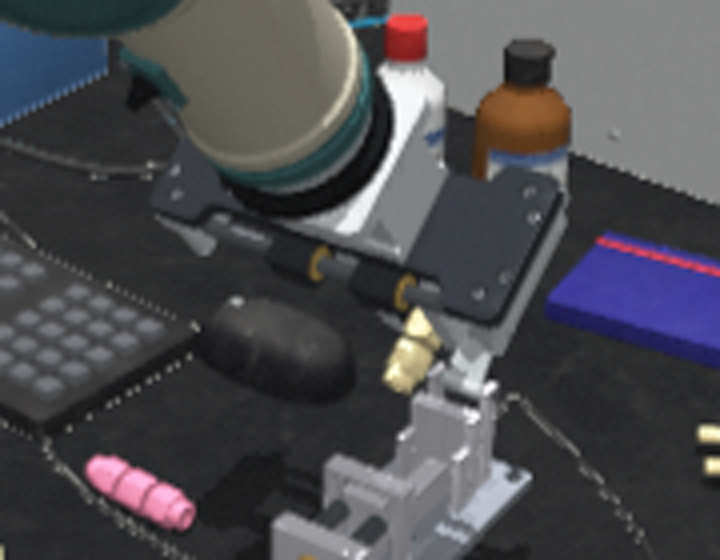

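The scene crop shows the brass union held nose-down in the fingers at (415,350), above the tail wall of the cradle. Next I descend, and find the carriage by contact.

Run:
```python
from h import *
f=telemetry.current_wrist_force
y=W([0,0,CR[2]],[0,1,0])[0]
p,q=nose(18,60,38); r.move_l(p,q,vel=.08)
p,q=nose(18.5,33.5,38); print("desc hit",r.move_l(p,q,vel=.04,guard=5)); r.hold(.1); f0=f()
print(p,telemetry.current_ee_pos(),f0)
for ty in (20,21,22,23,24,25,26,28):
    r.move_l(nose(ty,32.5,38)[0],vel=.02); F=f()-f0
    print(ty,np.round(R.from_euler('z',-CR[2]).apply(F),2))
print(telemetry.current_t())
```

```text
desc hit False
[ 0.504035   -0.05424159  0.07764194] [ 0.50421834 -0.05422303  0.07784597] [-0.05356513  0.04625596 -0.71153092]
20 [-0.66  0.38  1.01]
21 [ 0.3   0.89 -0.39]
22 [ 0.5  -0.16 -0.08]
23 [ 0.31 -0.04  0.49]
24 [ 1.11 -0.6  -0.36]
25 [-0.09 -2.5   0.48]
26 [ 0.07 -3.74  0.99]
28 [ 0.26 -2.71  0.62]
14.0833
```

Contact came at a commanded 24.7 where 23 was expected, so there is an offset of about 1.7 mm. I'll push in with that included and level out.

Run:
```python
from h import *
f=telemetry.current_wrist_force
Ri=R.from_euler('z',-CR[2])
def go(ty,bz,th,v=.03,g=15):
    p,q=nose(ty,bz,th); h=r.move_l(p,q,vel=v,guard=g); r.hold(.1)
    print(ty,bz,th,h,np.round(Ri.apply(f()),1),np.round(telemetry.current_opening(),4),np.round((telemetry.current_ee_pos()-p)*1e3,1)); return h
def run():
    for a in [(41.5,31.5,38),(41.5,31.5,30),(41.5,31.5,22),(41.5,31.5,14),(41.5,31.5,7),(41.5,31.5,0)]:
        if go(*a): return
run(); print(telemetry.current_t())
im=vision.snapshot("scene"); cv2.imwrite("pics/l.png",cv2.resize(im[140:240,290:400],None,fx=6,fy=6,interpolation=cv2.INTER_CUBIC)[:,:,::-1])
```

```text
41.5 31.5 38 False [ 1.2 -5.5  2.4] 0.0195 [ 0.2 -0.5  0.8]
41.5 31.5 30 False [ 0.2 -6.  -0.6] 0.019 [ 0.3 -0.7  0.4]
41.5 31.5 22 False [-0.2 -7.  -0.5] 0.0193 [ 0.7 -0.7  0.2]
41.5 31.5 14 False [ 1.5 -7.1 -3.2] 0.0191 [ 1.  -0.9 -0. ]
41.5 31.5 7 False [ 0.2 -6.5 -3.2] 0.0189 [ 1.3 -1.2 -0.2]
41.5 31.5 0 False [ 0.3 -6.3 -4. ] 0.0193 [ 1.6 -1.7 -0.3]
16.8833
```

View pics/l.png

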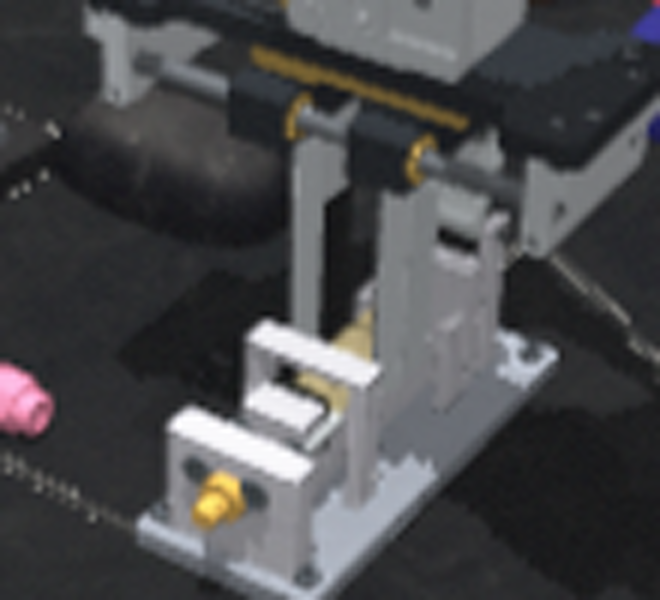

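The scene crop shows the union under the portal bar at (340,370) with the carriage pushed back; its tail is hidden by the finger. Next I lower it and let it back onto the wall.

Run:
```python
from h import *
f=telemetry.current_wrist_force
Ri=R.from_euler('z',-CR[2])
def go(ty,bz,th,v=.03,g=15):
    p,q=nose(ty,bz,th); h=r.move_l(p,q,vel=v,guard=g); r.hold(.1)
    print(ty,bz,th,h,np.round(Ri.apply(f()),1),np.round(Ri.apply(telemetry.current_ee_pos()-p)*1e3,1)); return h
for a in [(41.5,30.8,0),(41.5,30.2,0),(39.5,30.2,0),(38,30.2,0),(37,30.2,0),(36,30.2,0),(35,30.2,0)]:
    if go(*a,g=10): break
print(telemetry.current_t())
```

```text
41.5 30.8 0 False [-0.  -7.6 -1.9] [ 1.3 -1.5 -0.1]
41.5 30.2 0 False [-1.2 -7.9  0.1] [ 1.4 -1.5  0.2]
39.5 30.2 0 False [-1.4 -6.7 -0.3] [ 1.4 -1.2  0.2]
38 30.2 0 False [-1.3 -5.1  0.5] [ 1.2 -0.9  0.1]
37 30.2 0 False [ 0.7 -4.5 -0.3] [ 1.1 -0.7  0.2]
36 30.2 0 False [ 0.6 -4.9 -0.8] [ 1.1 -0.6  0.2]
35 30.2 0 False [ 1.5 -5.  -1.7] [ 1.  -0.5  0.2]
19.3833
```

Run:
```python
from h import *
f=telemetry.current_wrist_force
gripper_to(.044); r.hold(.2)
print(f(),telemetry.current_finger_force())
p,q=nose(35,130,0); r.move_l(p,q,vel=.2)
p,q=tcp(CR,(0,-.14,.15),0); r.move_l(p,q,vel=.2)
A=[]
for c in ("scene","top"):
    im=vision.snapshot(c); 
    for d in models.mark_of("long_union_mid",c):
        l=R.from_euler('z',-CR[2]).apply(d["at"]-np.array([CR[0],CR[1],0]))*1e3
        if np.hypot(*l[:2])<60: print(c,np.round(l,1),d["score"])
    u0,v0=((300,140) if c=="scene" else (310,170))
    A.append(cv2.resize(im[v0:v0+95,u0:u0+90],None,fx=4.4,fy=5,interpolation=cv2.INTER_CUBIC)[:,:,::-1])
cv2.imwrite("pics/r.png",np.hstack(A)); print(telemetry.current_t())
```

```text
[-0.27087062 -0.1253579  -0.2360413 ] 0.0
scene [ 1.5 -0.9 42.2] 0.45
top [-0.4 -0.6 38.1] 0.61
21.875
```

View pics/r.png

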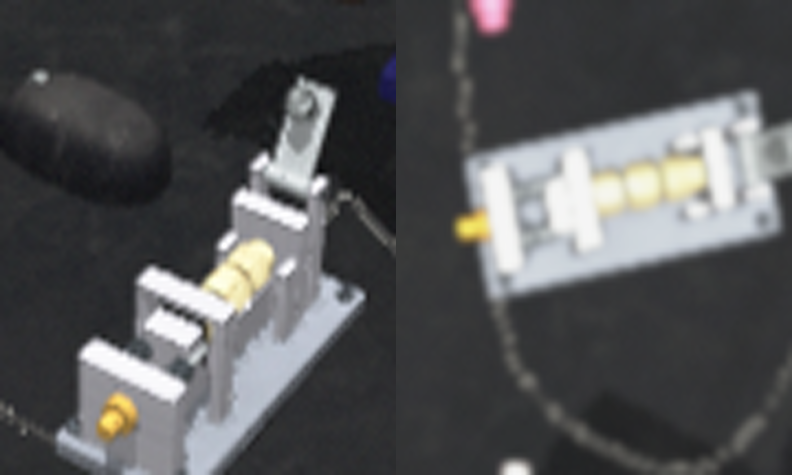

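The left crop shows the union seated between the cheeks at (240,270), with its tail at the wall. In the right crop it is in line with the rail. I'll probe the tail height gently to confirm it lies flat (expected top z 49.5 mm), then swing the hold-down arm.

Run:
```python
from h import *
f=telemetry.current_wrist_force
def tip(y,z): return W(CR,[0,y/1e3,z/1e3+.025])[0]
print([np.round(proj("scene",W(CR,[0,-.0335,z])),1).tolist() for z in (.0495,.055)])
q=tcp(CR,(0,0,.1),0)[1]
gripper_to(0)
r.move_l(tip(-17,120),q,vel=.25)
r.move_l(tip(-17,60),vel=.15)
r.hold(.1); f0=f()
for z in (56,54,52.5,51.5,50.5,50,49.5,49):
    h=r.move_l(tip(-17,z),vel=.02,guard=8); d=f()-f0; e=telemetry.current_ee_pos()
    print(z,h,np.round(d,1),round((e[2]-.025)*1e3,1))
    if h or d[2]>6: break
r.move_l(tip(-17,115),vel=.2)
print(telemetry.current_t())
```

```text
[[[359.0, 187.4]], [[359.1, 185.2]]]
56 False [ 0.4 -0.5  0.3] 56.1
54 False [ 0.6 -0.2  0.2] 53.9
52.5 False [ 0.2 -0.2 -0.3] 52.4
51.5 False [ 0.7 -0.3  0.2] 51.4
50.5 False [ 0.3 -0.8 -0.2] 50.4
50 False [ 1.   0.1 -0.5] 50.0
49.5 False [0.7 0.1 0.4] 49.5
49 False [ 0.6 -1.   2.8] 49.3
26.5583
```

The tail top sits at 49.3 mm, so the union lies flat. Now the hold-down arm.

Run:
```python
from h import *
f=telemetry.current_wrist_force
def tip(y,z): return W(CR,[0,y/1e3,z/1e3+.025])[0]
r.move_l(tip(-40,130),vel=.25); r.move_l(tip(-118,130),vel=.25); r.move_l(tip(-118,86),vel=.2)
print("hit",r.move_l(tip(-48,86),vel=.06,guard=12),telemetry.current_ee_pos(),f())
r.hold(.3)
r.move_l(tip(-60,110),vel=.2); r.move_l(tip(-130,170),vel=.3)
im=vision.snapshot("scene"); cv2.imwrite("pics/hd.png",cv2.resize(im[130:240,290:410],None,fx=5,fy=5,interpolation=cv2.INTER_CUBIC)[:,:,::-1])
for c in ("scene","top"):
    if c=="top": vision.snapshot(c)
    for t in ("hold_down_tip","long_union_mid"):
        print(c,t,[(np.round(R.from_euler('z',-CR[2]).apply(d["at"]-np.array([CR[0],CR[1],0]))*1e3,1),d["score"]) for d in models.mark_of(t,c) if abs(d["at"][1]+.06)<.1 and abs(d["at"][0]-.5)<.08])
print(telemetry.current_t())
```

```text
hit False [ 0.51208122 -0.09666443  0.11093893] [0.32525593 0.41928241 0.38869384]
scene hold_down_tip [(array([  2.7, -13.1,  69.6]), 0.58), (array([ 0.2,  0.9, -0.7]), 0.56)]
scene long_union_mid [(array([ 2.3, -0.5, 37.6]), 0.53)]
top hold_down_tip [(array([  1. , -13.9,  65.7]), 0.64)]
top long_union_mid [(array([ 1.1, -2.4, 37.2]), 0.53)]
30.3
```

View pics/hd.png

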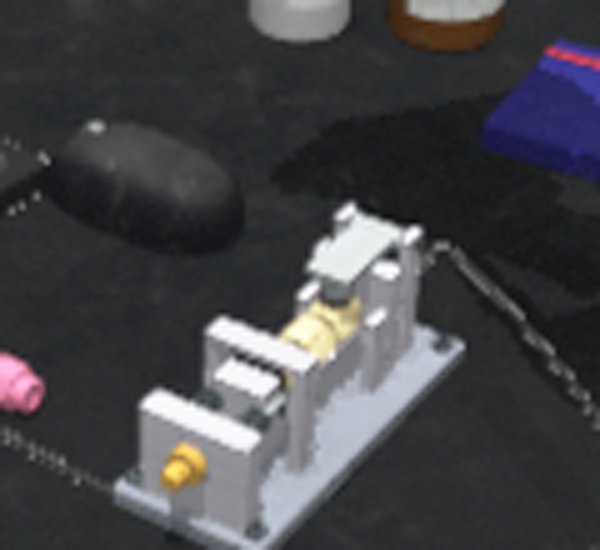

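The crop shows the hold-down arm lying level over the union's tail at (350,250). Its tip measures (y -13, z 66 to 70 mm), which matches closed, and the union is still in place. Handing in.

```bash
python3 -c "
from plant import r
print(r.sign_off())"
```

```text
the job is handed in; nothing more can be done
None
```

The longer union is clamped flat on the rail, the hold-down arm is shut over its tail, and the job was handed in at about 30 s of the 48 s limit; no verdict was returned.

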